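# Seat the power supply in the analyser tray and shut its retainer

### The arm

A 6-joint arm with a two-finger parallel gripper is mounted at the origin on the work surface. World frame = base frame: x ahead of the robot, y to its left, z up, the work surface at z = 0. Lengths are in m, angles in rad, forces in N, time in s.
With the tool pointing down it reaches from about 0.3 to 0.775 m from the base axis. Payload 14.6 kg.
Tool frame: the origin (TCP) lies between the finger pads; the fingertips stand 25 mm ahead of it and the grasp point (between the pads) lies 6 mm ahead of it (arm.tip_extent is the distance from the TCP to the fingertips, in m); z points along the fingers, y is the line along which they close (so a half turn about z gives the same grasp; the last joint's range is limited). The gripper opens to 85 mm and grips with 20 to 120 N. Pads are 22 mm wide; open, the fingers measure 114 mm over their backs; the gripper's body (76 mm by 85 mm) begins 54 mm behind the grasp point. The pads swing forward as they close: fully open they stand 13 mm farther back than shut.
Start: joints at [-1.334, 0.3, 1.521, -0, 1.321, -0.067], TCP at [0.165, -0.525, 0.256] pointing down, gripper open.
Joint ranges: [-3.03, 3.03], [-0.79, 2.21], [0.23, 2.52], [-1.04, 4.18], [0, 3.07], [-2.55, 2.55]. Speed limits (rad/s): [2.22, 2.22, 2.57, 3.14, 3.14, 3.14].

### API

Orientations are given as a unit quaternion [w, x, y, z].
In Python, from cell import arm gives the robot as it stands. Calls block until the motion is done:
- arm.move_ptp(position, orientation): joint-space move of the TCP to a pose.
- arm.servo_line(position, orientation=None, max_speed=0.15, force_limit=None): straight line of the TCP; orientation=None keeps the orientation; max_speed is the mean speed in m/s. With force_limit (N) it stops when the force on the tool has changed by that much, and returns True; else False.
- arm.goto_joints(angles): joint-space move.
- arm.grip(opening, force=None): finger opening in m; force is the grip in N (None keeps the last); returns when the fingers have stopped.
- arm.dwell(seconds).
- arm.inverse_kinematics(position, orientation): joint angles nearest the present ones, or None.
- arm.read_state(): the state.
- arm.read_camera(name): name is "side" or "top"; returns the picture (480x640x3 uint8, red, green, blue); there is no depth.
- arm.camera_info(name): a dict with "camera_matrix" (3x3 intrinsics, pixels), "R" (3x3) and "t" (3): a world point X has camera coordinates R X + t. Camera axes: x right, y down, z forward; pixel columns grow to the right and rows downward; lengths in m; the calibration is good to about 2 mm. A picture is of the moment at which its call begins. camera_info takes no time and is no camera call.
A pose or a line that the arm cannot do raises arm.MotionError and nothing moves.
- arm.job_done(): hands the job in; it is judged then, once.
The state is a dict: "time": time; "joint_positions": joint angles; "joint_velocities": joint speeds; "effort": joint torques, N m; "tcp_pos": TCP position; "tcp_rot": TCP orientation; "wrist_force": force on the tool from outside, world axes, zero at the start; "wrist_torque": the same for the moment, N m; "width": finger opening in m; "grasp_force": force on a finger pad.
Only numpy, scipy, OpenCV 4.12 (cv2) and the standard library are available. Lean on these libraries where they do the work, as an engineer would, in place of code of your own. Each camera call takes 0.05 s, during which the arm holds its last target. There are 200 camera calls.

### The job

On the pale electronics tray, push the grey metal power supply along the sheet until it is fully home in its corner: its long rear side flat against the rear metal angle and its plain end against the left angle. Swing the red retaining arm fully shut across its front so that it stays there. Only push, grip nothing: never lift or tip the supply, keep off the green circuit board, and leave the other things on the tray and bench where they are.

Things in the scene. Friction and masses are not known exactly. Their poses are not given: they have to be found in the camera images.
- tray: Fixed pale sheet-metal tray, 300 (x) by 400 (y) mm, top of its sheet 12 mm above the bench; position and yaw vary. Origin under its middle at bench level; x points away from the robot (to the tray's rear), y left, z up. In front of the rear angle it bears only the supply, the left angle and red arm at the left, and a relay at the front right.
- seat (a point): Point on the tray's sheet where the middle of the supply's underside is when it is fully home: tray x +20, y +60, z +12 mm; axes as the tray's.
- rear_stop (a point): Rear locating angle: 20 mm high, 3 mm thick grey metal strip along tray y from y = -85 to +125 mm. This point is on its front face at the foot: tray x +69, y +20, z +12 mm; axes as the tray's.
- left_stop (a point): Left locating angle: the same strip, 70 mm long, along tray x from -5 to +65 mm. This point is on its inner (right-hand) face at the foot: tray x +30, y +124.5, z +12 mm; axes as the tray's.
- psu: Loose power supply, grey perforated case 98 (x) by 129 (y) by 38 (z) mm, 0.3 to 0.6 kg, on the tray's sheet, forward and right of its seat, up to 0.3 rad askew. Origin at the middle of its underside; x points to its long rear side, y to its plain end. Its -y end is a black terminal strip, 18 mm long, 20 mm high (25 with ribs), flush with the case's outline. Slides with 1.5 to 4.5 N.
- retainer (a joint): Red arm on an upright pivot. 0 = shut: along tray -y from the pivot, 2 mm in front of the seated supply, on a stop. Grows as it opens, clockwise seen from above: 1.57 = along tray -x, towards the robot; stop at 2.1. Stays where left; about 1 N at the tab moves it. Bar 100 mm long from the pivot, 8 wide, 10 to 22 mm above the sheet; upright tab near its end, up to 40 mm above the sheet.
- retainer_pivot (a point): Foot of the red arm's pivot on the sheet: tray x -35, y +138.5, z +12 mm; axes as the tray's. Pivot 16 mm across, its screw head 27 mm above the sheet.
- retainer_tab (a point): Foot of the tab on the red arm, on top of the bar, on its centre line 90 mm from the pivot, 22 mm above the tray's sheet.
- board: Green controller circuit board with black terminal strips, 46 by 180 mm, fixed on the tray behind the rear angle, up to 26 mm above the sheet; origin on the sheet under its middle. Not to be touched.
- relay: Bystander: clear relay on a black base, 28 by 22 by 40 mm, loose, standing on the tray's front right corner. Origin under its middle.
- screwdriver: Bystander: orange screwdriver, 190 mm, lying on the bench right of the tray.
- fan: Bystander: black cooling fan, 80 by 80 by 25 mm, lying on the bench. Origin under its middle.
- printer: Bystander: white receipt-printer module, 50 by 82 by 50 mm, on the bench. Origin under its middle.
- transformer: Bystander: yellow-brown ring transformer, 80 mm across, 44 mm high, on the bench. Origin under its middle.
- cartridge: Bystander: upright clear drying cartridge with a pink filling, 42 mm across, 180 mm tall, on the bench left of the tray. Origin under its middle.
- parts_tray: Bystander: blue small-parts tray, 100 by 140 by 30 mm, on the bench right of the tray. Origin under its middle.
Mind the look-alikes: they are no part of the job. What is shaped like the psu but orange, pink or turquoise is not meant.

How it is judged:
At the end, for the whole second after the job is handed in: The supply lies flat on the sheet within 3 mm of its seat in each direction and square to the tray within 0.03 rad, at rest, and the red arm is within 0.06 rad of shut (x of psu in the frame of seat between -0.003 and 0.003 m and y of psu in the frame of seat between -0.003 and 0.003 m and z of psu in the frame of seat below 0.003 m and angle between the x axis of psu and the x axis of tray, either way round below 0.03 rad and value of joint retainer below 0.06 rad and linear speed of psu below 0.01 m/s); the robot touches nothing.
It fails at once if the power supply is lifted or tipped (more than 6 mm or 0.12 rad) (z of psu in the frame of tray above 0.018 m or angle between psu's own z axis and vertical above 0.12 rad).
It fails at once if the robot presses on the circuit board (contact force between any of the fingers, the arm and board above 2 N).
It fails at once if a bystander is moved more than 15 mm (distance of any of relay, screwdriver, fan, printer, transformer, cartridge, parts_tray from where it was at the start of the episode above 0.015 m).
It also fails if it takes over 72 s, if anything falls off the work surface, if the arm or the gripper's body presses on something with over 40 N, if the wrist force passes 120 N, or if a joint passes its speed limit or range.

## Working session

There is one attempt and no reset: what is moved stays moved. The work goes in short steps, each a Python script; the robot and the scene stay as the last script left them, time stands still between calls to the robot, and variables do not carry over. Pictures are saved under pics/ and viewed, at most 10 in all, crops included, and the job is handed in when it is done.

```bash
ls; mkdir -p pics; python3 - <<'E'
from cell import arm
import cv2
for n in("top","side"):
    cv2.imwrite(f"pics/{n}0.png",arm.read_camera(n)[...,::-1]); i=arm.camera_info(n); print(n,i)
s=arm.read_state();print(s["time"],s["tcp_rot"],s["width"],arm.tip_extent)
E
```

```text
pics
top {'camera_matrix': array([[517.6805996 ,   0.        , 325.10080239],
       [  0.        , 517.6805996 , 234.2117925 ],
       [  0.        ,   0.        ,   1.        ]]), 'R': array([[-0.0212756 , -0.99977154, -0.00205334],
       [-0.98400163,  0.02130329, -0.17688124],
       [ 0.17688457, -0.00174276, -0.98423006]]), 't': array([0.05135891, 0.49617904, 1.314005  ])}
side {'camera_matrix': array([[442.4826948 ,   0.        , 318.04792189],
       [  0.        , 442.4826948 , 238.63130449],
       [  0.        ,   0.        ,   1.        ]]), 'R': array([[ 0.99968762,  0.00839576,  0.02354079],
       [ 0.02457516, -0.50174087, -0.86466882],
       [ 0.00455182,  0.86497723, -0.50179046]]), 't': array([-0.49443528,  0.06251961,  1.08382516])}
0.1 [-5.14878772e-04  9.88482268e-01  1.51335852e-01 -3.66014232e-05] 0.08540664498054276 0.025
```

View pics/top0.png

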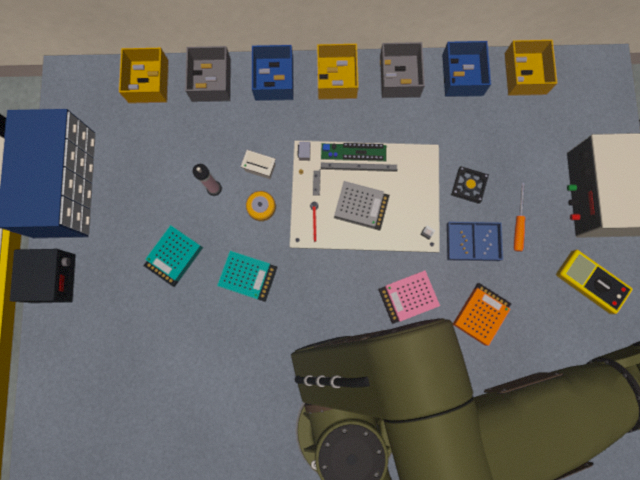

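View pics/side0.png

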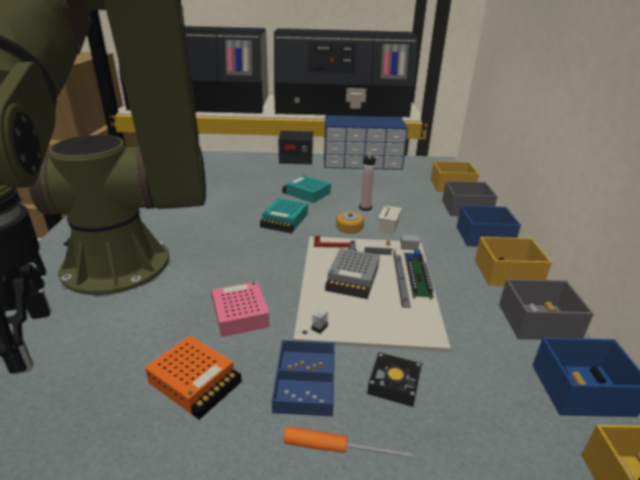

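The top view shows the tray at (290–440, 141–251). The grey supply is at (362,205), with its black strip to the right at (384,210). The red arm runs from its pivot at (314,205) to (314,241), so it is open about 1.57. The look-alikes are turquoise (173,255) and (248,276), pink (410,296) and orange (483,314). The grey one on the tray is the one meant, and I'll confirm it in a crop.

```bash
python3 - <<'E'
import cv2,numpy as np
t=cv2.imread("pics/top0.png")[135:257,285:445]; s=cv2.imread("pics/side0.png")[230:350,290:450]
cv2.imwrite("pics/c1.png",cv2.resize(t,None,fx=4.9,fy=4.9,interpolation=cv2.INTER_CUBIC))
cv2.imwrite("pics/c2.png",cv2.resize(s,None,fx=4.9,fy=4.9,interpolation=cv2.INTER_CUBIC))
E
```

```text
(no output)
```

View pics/c1.png

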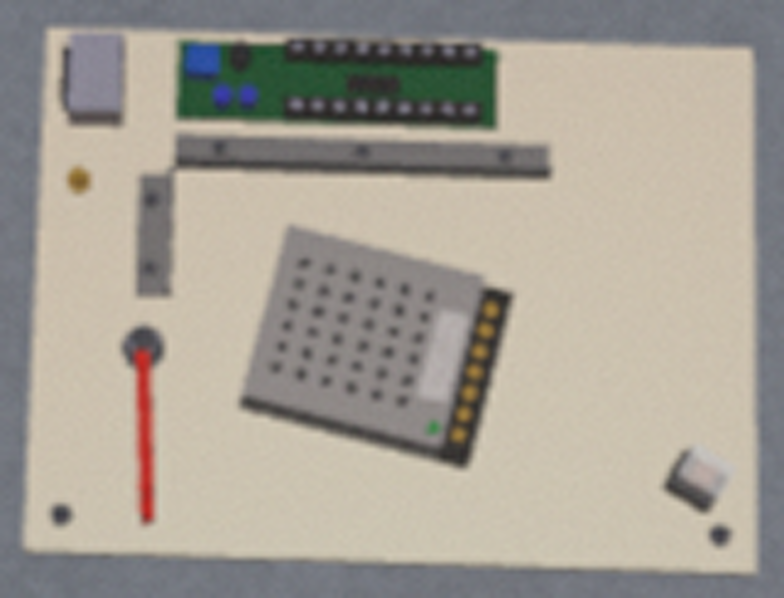

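View pics/c2.png

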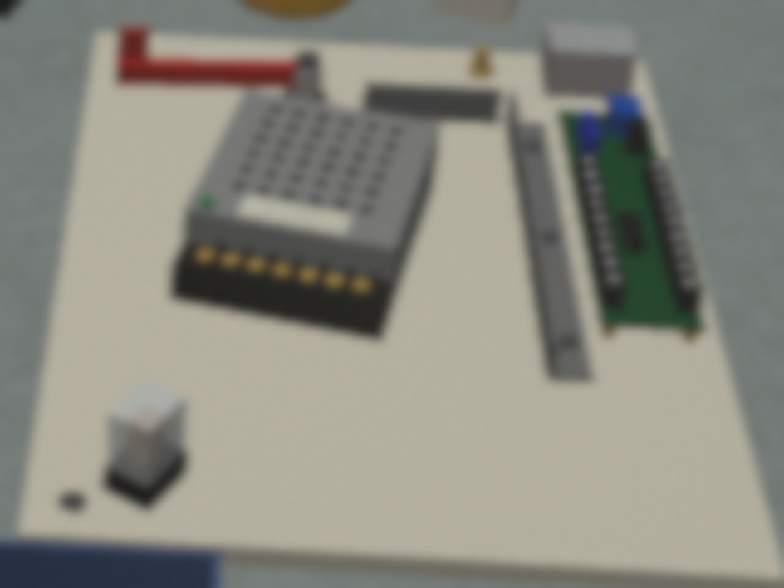

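The crop confirms it: the grey perforated supply has a white label and its black strip on the right. It is turned clockwise, between the relay and the angles. Now I'll fit the tray, supply and arm from points in both views.

```bash
cat > vis.py <<'E'
import numpy as np
from scipy.optimize import least_squares
from cell import arm
I={n:arm.camera_info(n) for n in("top","side")}
def proj(n,X):
    c=I[n]; p=(np.atleast_2d(X)@np.array(c["R"]).T+c["t"])@np.array(c["camera_matrix"]).T
    return p[:,:2]/p[:,2:]
def T(p,L,z0=0):
    c,s=np.cos(p[2]),np.sin(p[2]); L=np.atleast_2d(L)
    return np.c_[p[0]+c*L[:,0]-s*L[:,1],p[1]+s*L[:,0]+c*L[:,1],L[:,2]+z0]
def fit(obs,x0,free_h=False):
    """obs: list of (cam, px, local point); solves x,y,yaw[,dz]"""
    def r(p): return np.concatenate([(proj(n,T(p,L,p[3] if free_h else 0))[0]-q) for n,q,L in obs])
    s=least_squares(r,list(x0)+([0] if free_h else []),loss="soft_l1"); return s.x,np.abs(r(s.x)).reshape(-1,2)
E
cat > fit0.py <<'E'
from vis import *
def t(u,v): return "top",np.array([(u+.5)/4.9-.5+285,(v+.5)/4.9-.5+135])
def s(u,v): return "side",np.array([(u+.5)/4.9-.5+290,(v+.5)/4.9-.5+230])
m=lambda *a:np.array(a)/1000.
tr=[(*t(48,28),m(150,200,12)),(*t(755,47),m(150,-200,12)),(*t(757,572),m(-150,-200,12)),(*t(24,550),m(-150,200,12)),
 (*s(97,30),m(-150,200,12)),(*s(638,48),m(150,200,12)),(*s(783,576),m(150,-200,12)),(*s(18,533),m(-150,-200,12)),
 (*t(175,170),m(69,125,12)),(*t(550,178),m(69,-85,12))]
ps=[(*t(290,226),m(49,64.5,50)),(*t(484,277),m(49,-46.5,50)),(*t(241,402),m(-49,64.5,50)),(*t(441,447),m(-49,-46.5,50)),
 (*s(250,92),m(-49,64.5,50)),(*s(438,122),m(49,64.5,50)),(*s(395,250),m(49,-46.5,50)),(*s(188,237),m(-49,-46.5,50)),(*s(380,337),m(49,-64.5,12)),(*s(174,297),m(-49,-64.5,12))]
for h in(0,1):
    a,ra=fit(tr,[.55,0,0],h); b,rb=fit(ps,[.5,0,-.2],h); print(a,ra.max(1).round(1)); print(b,rb.max(1).round(1))
    if not h: A,B=a,b
c,sn=np.cos(A[2]),np.sin(A[2]); d=B[:2]-A[:2]
print("psu in tray",c*d[0]+sn*d[1],-sn*d[0]+c*d[1],B[2]-A[2])
# arm tab in side view: base of tab ~ (133,62) ; tip of bar in top (147,520)
for q in(1.3,1.45,1.57,1.7):
    L=m(-35-100*np.sin(q),138.5-100*np.cos(q),34); print(q,proj("top",T(A,L)),t(147,520)[1],proj("side",T(A,L)),s(119,70)[1])
np.save("tray.npy",A)
E
python3 fit0.py
```

```text
[ 0.60898778 -0.06984498 -0.0525001 ] [0.6 0.7 0.5 0.4 0.9 2.9 1.8 1.1 0.5 0.7]
[ 0.57463967 -0.05771245 -0.27821371] [1.1 0.1 1.  0.3 1.2 0.8 0.6 4.9 1.6 1.3]
[ 0.60817636 -0.07076779 -0.05074368  0.0047897 ] [0.5 0.1 0.5 0.5 0.4 1.5 1.3 0.4 0.2 0.4]
[ 0.57440476 -0.05837657 -0.27937167  0.00182518] [0.8 0.2 1.1 0.3 1.2 0.4 0.5 5.4 1.1 0.7]
psu in tray -0.03493744645820158 0.01031335947883134 -0.2257136088107667
1.3 [[322.20753733 239.99576842]] [314.60204082 240.7244898 ] [[314.18463376 246.83565623]] [313.8877551 243.8877551]
1.45 [[316.60251171 240.91555855]] [314.60204082 240.7244898 ] [[313.43540745 243.79132857]] [313.8877551 243.8877551]
1.57 [[312.05785519 241.04971199]] [314.60204082 240.7244898 ] [[313.47806628 241.3958319 ]] [313.8877551 243.8877551]
1.7 [[307.15872237 240.58850631]] [314.60204082 240.7244898 ] [[314.14863784 238.88236916]] [313.8877551 243.8877551]
```

```bash
cat > rob.py <<'E'
import numpy as np
from cell import arm
A=np.load("tray.npy")
def W(x,y,z):  # tray mm -> world m
    c,s=np.cos(A[2]),np.sin(A[2]); return np.array([A[0]+(c*x-s*y)/1e3,A[1]+(s*x+c*y)/1e3,z/1e3])
def inv(p):
    d=np.array(p[:2])-A[:2]; c,s=np.cos(A[2]),np.sin(A[2]); return np.array([c*d[0]+s*d[1],-s*d[0]+c*d[1]])*1e3
def Q(rel): # tool x at this yaw relative to tray x, pointing down
    a=(A[2]+rel)/2; return np.array([0,np.cos(a),np.sin(a),0])
def line(x,y,z,rel=None,v=.1,f=None):
    return arm.servo_line(W(x,y,z),None if rel is None else Q(rel),max_speed=v,force_limit=f)
def show(tag=""):
    s=arm.read_state(); print(tag,"t%.1f"%s["time"],"tray",inv(s["tcp_pos"]).round(1),"z%.1f"%(1e3*s["tcp_pos"][2]),"F",np.round(s["wrist_force"],1),"M",np.round(s["wrist_torque"],2),"w%.3f"%s["width"])
E
python3 - <<'E'
from rob import *
q=-.226; cx,cy=-35,10
P=lambda d,e=0:(cx+np.cos(q)*d-np.sin(q)*e, cy+np.sin(q)*d+np.cos(q)*e)
arm.move_ptp(W(*P(-85),180),Q(q)); show("hover")
line(*P(-85),60,v=.2); show("low")
print(line(*P(-85),25,v=.03,f=4)); show("touch"); print(arm.tip_extent)
z=arm.read_state()["tcp_pos"][2]*1e3
line(*P(-85),z+5,v=.05)
print(line(*P(-45),z+5,v=.03,f=2)); show("contact")
E
```

```text
hover t2.2 tray [-117.8   28.5] z180.1 F [ 0.6  0.3 -0.6] M [ 0.03 -0.04  0.03] w0.086
low t3.0 tray [-117.3   28.8] z60.9 F [-0.1  0.1  0.2] M [-0.01  0.   -0.01] w0.085
False
touch t4.3 tray [-117.7   29. ] z25.2 F [0.8 0.4 1.4] M [ 0.01 -0.02 -0.01] w0.085
0.025
True
contact t5.4 tray [-92.5  23.2] z29.8 F [ 0.3 -0.5  0.2] M [-0.05 -0.   -0.02] w0.085
```

```bash
python3 - <<'E'
from rob import *
import cv2
print(line(-58,16,30,rel=0,v=.03,f=20)); show("rot")
print(line(-30,16,30,v=.025,f=12)); show("rear")
line(-75,16,30,v=.1); line(-75,16,110,v=.2); line(-130,-120,200,v=.3); show()
i=arm.read_camera("top"); cv2.imwrite("pics/t2.png",i[...,::-1])
cv2.imwrite("pics/t2c.png",cv2.resize(i[135:257,285:445,::-1],None,fx=4.9,fy=4.9,interpolation=cv2.INTER_CUBIC))
E
```

```text
False
rot t6.8 tray [-57.9  16. ] z30.1 F [0.4 0.3 0.9] M [0.02 0.13 0.01] w0.085
True
rear t7.5 tray [-40.6  16.1] z29.5 F [-0.4 -0.2  0.1] M [-0.08 -0.02 -0.05] w0.086
 t9.3 tray [-130.1 -119.2] z198.6 F [0.4 0.9 0.4] M [ 0.   -0.01  0.01] w0.085
```

View pics/t2c.png

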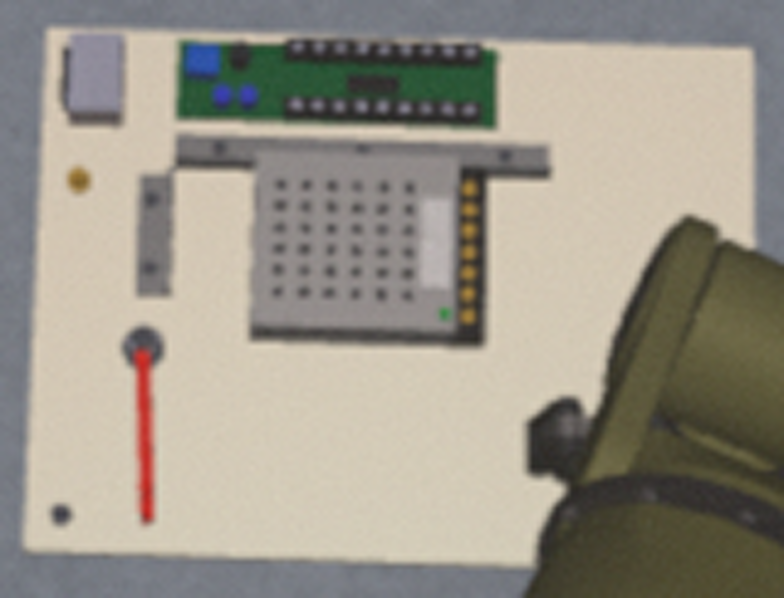

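The supply is now square and flat against the rear angle, with its left side about 45 mm short of the left angle. Next I'll push on the strip end.

```bash
python3 - <<'E'
from rob import *
import cv2
R=np.pi/2
arm.move_ptp(W(14,-92,150),Q(R)); arm.grip(.05); show("hover")
line(14,-92,48,v=.2)
print(line(14,-92,20,v=.03,f=3)); show("touch")
z=arm.read_state()["tcp_pos"][2]*1e3+5
line(14,-92,z,v=.05)
print(line(14,-35,z,v=.03,f=15)); show("c1")
print(line(14,-8,z,v=.02,f=12)); show("left")
E
```

```text
hover t11.1 tray [ 14.  -92.1] z150.1 F [ 0.4  0.3 -0.5] M [ 0.04  0.02 -0.01] w0.050
True
touch t12.3 tray [ 14.2 -92. ] z34.0 F [-0.  -0.   8.1] M [0.03 0.22 0.04] w0.050
False
c1 t14.6 tray [ 14. -35.] z39.1 F [ 0.1 -1.2  0.1] M [-0.13 -0.02 -0.01] w0.050
True
left t15.6 tray [ 13.9 -14.4] z38.8 F [ 0.4 -2.8  2.8] M [-0.49 -0.1  -0.05] w0.050
```

```bash
python3 - <<'E'
from rob import *
import cv2
line(14,-45,39,v=.1); line(14,-45,130,v=.25)
arm.move_ptp(W(-80,52,130),Q(0)); arm.grip(.085)
line(-80,52,30.5,v=.2); 
print(line(-30,52,30.5,v=.03,f=12)); show("rear")
line(-75,52,30.5,v=.1); line(-75,52,130,v=.25); line(-130,-120,200,v=.3); show()
i=arm.read_camera("top")
cv2.imwrite("pics/t3c.png",cv2.resize(i[135:257,285:445,::-1],None,fx=4.9,fy=4.9,interpolation=cv2.INTER_CUBIC))
E
```

```text
True
rear t20.4 tray [-40.6  52. ] z29.9 F [ 0.3 -0.5  0.5] M [-0.02 -0.02  0.01] w0.085
 t22.2 tray [-130.1 -119.2] z198.9 F [-0.   0.4  0.3] M [-0.01 -0.    0.07] w0.085
```

View pics/t3c.png

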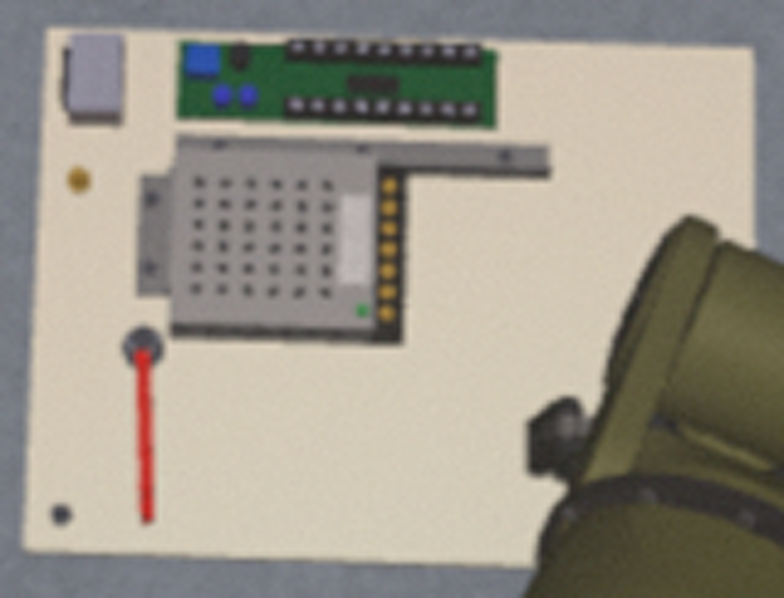

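The supply is home in its corner. Now I'll swing the arm shut.

```bash
python3 - <<'E'
from rob import *
import cv2
def pose(q,gap,r=80):
    u=np.array([-np.sin(q),-np.cos(q)]); t=np.array([np.cos(q),-np.sin(q)])
    return np.array([-35,138.5])+r*u-(15+gap)*t
arm.grip(0); 
arm.move_ptp(W(*pose(1.5,22),150),Q(np.pi-1.5)); show("hover")
line(*pose(1.5,22),51,v=.2)
print(line(*pose(1.5,1),51,v=.08,f=15))
for q in np.arange(1.35,.1,-.15):
    if line(*pose(q,0),51,rel=np.pi-q,v=.06,f=15): show("stopped %.2f"%q); break
show("near")
h=line(*pose(-.06,3),51,rel=np.pi,v=.03,f=6); print(h); show("shut")
p=inv(arm.read_state()["tcp_pos"])
line(p[0]-30,p[1],51,v=.1); line(p[0]-30,p[1],150,v=.25); line(-130,-120,200,rel=np.pi/2,v=.25); show()
i=arm.read_camera("top")
a=cv2.resize(i[135:257,285:445,::-1],None,fx=4.9,fy=4.9,interpolation=cv2.INTER_CUBIC)
cv2.imwrite("pics/t4c.png",a); cv2.imwrite("pics/s4.png",arm.read_camera("side")[...,::-1])
E
```

```text
hover t24.1 tray [-117.2  169.1] z150.2 F [-0.3  0.3  0.3] M [-0.01 -0.01  0.05] w0.000
False
near t28.4 tray [-62.2  61.9] z50.9 F [ 0.4 -0.4  0.1] M [-0.02  0.    0.01] w0.000
True
shut t28.8 tray [-50.3  58.2] z50.4 F [-1.7  0.9  0.8] M [0.07 0.25 0.  ] w-0.000
 t31.5 tray [-130.  -119.7] z199.7 F [-0.2 -0.4 -0.3] M [ 0.04 -0.05 -0.01] w-0.000
```

View pics/t4c.png

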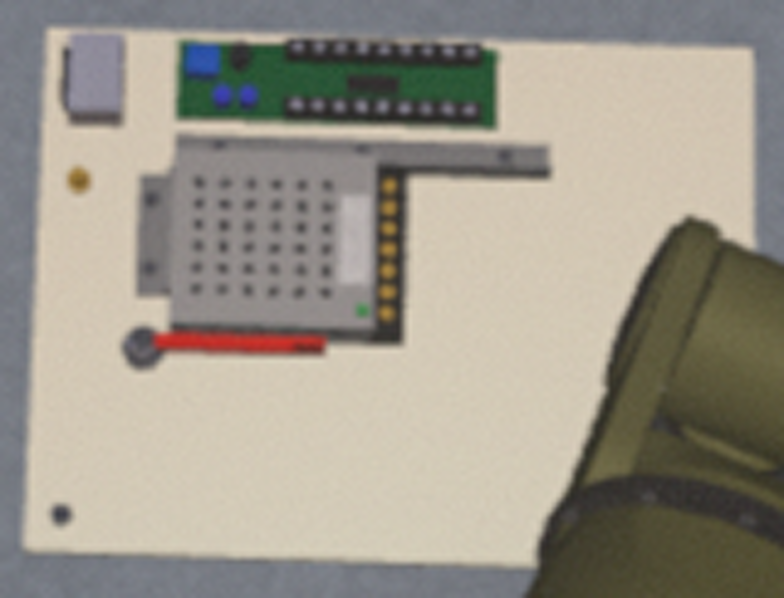

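The red arm lies shut from (155,342) to (325,346), parallel to the supply's front. The supply at (175–400, 140–340) is still flush with both angles. Everything looks right, so I'll hand it in.

```bash
python3 -c "
from cell import arm
print(arm.job_done())"
```

```text
the job is handed in; nothing more can be done
None
```

I handed the job in at about 32 s of the allowed 72 s: in the last top view the grey supply is flush against the rear and left angles and the red arm is shut across its front; the hand-in returned no verdict.

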